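Make up two model-railway kits

TASK

Make up the two kits on the layout bench: the siding-end kit goes in the three-bay tray, with the piece of track in the long bay and the buffer stop and the short riser block in the two square bays, one in each (either way round); the trestle kit goes in the two-bay tray, with the tall riser block and the steel angle bracket one in each bay (either way round). Everything must finish inside its bay, flat on the tray's floor and the same way up as it stood on the bench. Leave the glue bottle, the roll of tape and the screwdriver where they are.

Things in the scene. Friction and masses are not known exactly. Their poses are not given: they have to be found in the camera images.
- track: piece of model track on a pine batten: batten 100 x 40 mm and 20 mm high, black sleepers and two thin steel rails (16 mm apart) on top, 24.5 mm high in all. Origin: centre of its underside; x along the rails, z up. The sides of the batten (40 mm across y) are the place to grip. 70 g.
- buffer_stop: model buffer stop: dark wooden foot 36 mm (x) x 48 mm (y) x 8 mm, two dark steel uprights with braces, and a dark wooden cross beam 48 mm long along y, 16 mm thick, from 30 to 44 mm height (the top). Origin: centre of its underside, z up; the beam's centre is straight above it. Can be gripped by the two ends of the beam (48 mm across y). 60 g.
- riser_short: short riser, a plain pine block 32 x 32 mm, 32 mm high. Origin: centre of its underside, z up; sides square to x and y. 20 g.
- riser_tall: tall riser, a plain pine block 44 x 44 mm standing 64 mm high. Origin: centre of its underside, z up; sides square to x and y. 65 g.
- bracket: steel angle bracket (L shape) of 5 mm plate, 32 mm wide along y: a flat foot 46 mm long along x lying on the bench, and a leg standing up at the foot's +x end (leg's middle 20.5 mm in +x from the origin), top at 50 mm height. A small rib in the inner corner. Origin: centre of the foot's underside, z up. The leg can be gripped across its width (32 mm across y). 70 g.
- tray3: three-bay kit tray, fixed to the bench: 144 mm (x) x 170 mm (y), brown, floor 3 mm thick, divided and edged by 4 mm wide dark strips whose tops are 9 mm above the bench (6 mm above the floor). Origin: centre of its underside, z up. One long bay, 136 mm (x) x 92 mm (y) inside, centred at x 0, y +35 mm; two square bays, 66 x 66 mm inside, centred at x -35 and x +35 mm, both at y -48 mm.
- tray2: two-bay kit tray, fixed to the bench: 144 mm (x) x 74 mm (y), brown, floor 3 mm thick, divided and edged by 4 mm wide dark strips whose tops are 9 mm above the bench (6 mm above the floor). Origin: centre of its underside, z up. Two square bays, 66 x 66 mm inside, centred at x -35 and x +35 mm, y 0.
- glue: bystander: white glue bottle with a red cap, 56 mm diameter, 150 mm tall, standing. Origin: centre of its underside.
- tape: bystander: roll of green tape lying flat, 84 mm outer and 56 mm inner diameter, 20 mm high. Origin: centre of its underside.
- screwdriver: bystander: screwdriver with a red handle, about 200 mm long, handle about 26 mm thick, lying along x; origin at its middle, on the bench. x points along it from handle to tip.
Not all that is in view belongs to the job. What is shaped like the riser_short but turquoise is not meant.

How it is judged:
By the outcome, as a careful person would: the job done as asked, in the order asked, and still so for the second after the job is handed in, with the robot touching nothing.
It also fails if it takes over 139 s, if anything falls off the work surface, if the arm or the gripper's body presses on something with over 40 N, if the wrist force passes 120 N, or if a joint passes its speed limit or range.

ROBOT

A 7-joint arm with a two-finger parallel gripper is mounted at the origin on the work surface. World frame = base frame: x ahead of the robot, y to its left, z up, the work surface at z = 0. Lengths are in m, angles in rad, forces in N, time in s.
With the tool pointing down it reaches from about 0.4 to 0.875 m from the base axis. Payload 6.5 kg.
Tool frame: the origin (TCP) lies midway between the tips of the shut fingers; the grasp point (between the pads) lies 19 mm behind it (pinch_z is the distance from the TCP to the grasp point, in m); z points along the fingers, y is the direction in which the jaws open and shut (so a half turn about z gives the same grasp; the last joint's range is limited). The gripper opens to 88 mm and grips with 3 to 60 N. Pads are 18 mm wide; open, the fingers measure 123 mm over their backs; the gripper's body (75 mm by 187 mm) begins 45 mm behind the grasp point.
Start: joints at [1.151, 0.536, -0.004, 1.538, 0.003, 1.067, -0.071], TCP at [0.225, -0.61, 0.239] pointing down, gripper open.
Joint ranges: [-2.7, 2.7], [-0.37, 2.16], [-1.27, 1.26], [0.24, 2.4], [-1.31, 4.45], [0.19, 1.91], [-2.76, 2.76]. Speed limits (rad/s): [2.39, 2.39, 3.14, 3.14, 3.14, 3.14, 3.14].

INTERFACE

Orientations are given as a unit quaternion [w, x, y, z].
In Python, from station import * gives the robot as it stands.
- The arm moves only by the tool servo_tool, never from a script. Its argument "deltas" is text: rows parted by semicolons, each of 5 numbers parted by spaces: the shift along the world's x, y, z in mm, then the turn about the world's z in rad, then the gripper command: -1 is shut, 1 is fully open, values between are in proportion. In form: tx ty tz roll gripper; .... A call has exactly 8 rows; each row shifts and turns the commanded pose from where the row before left it; what a row does not reach is not made up. A row lasts 1/8 s, in which the tool goes at most 62.5 mm and 10.7 degrees, less where a joint would pass 70% of its speed; a pose out of reach is approached as far as the arm can. A call with a gripper value outside its range is refused whole. The fingers move at their own pace and stop on an object; "squeeze" is the grip in N (left out, the last holds). Time passes only in rows, so rows that do not move let the fingers close, or fill a call up. It gives the time, the measured TCP pose, the force and the opening at its end, in the units of the state.
- read_state(): the state, without advancing time (a new reading comes with each control period).
- camera(name): name is "scene" or "top" or "wrist"; returns a dict with "pixels" (400x640x3 uint8, red, green, blue), "camera_matrix" (3x3 intrinsics, pixels), "rvec" (rotation vector, rad) and "tvec" (3), from world to camera coordinates, as OpenCV has them. Camera axes: x right, y down, z forward; pixel columns grow to the right and rows downward; lengths in m; the calibration is good to about 2 mm. A picture is of the moment at which its call begins. There is no depth.
- sign_off(): hands the job in, once; it reports no verdict.
The state is a dict: "t": time; "qpos": joint angles; "qd": joint speeds; "joint_torque": joint torques, N m; "position": TCP position; "ee_rot": TCP orientation; "contact_force": force on the tool from outside, world axes, zero at the start; "ft_torque": the same for the moment, N m; "opening": finger opening in m.
Only numpy, scipy, OpenCV 4.12 (cv2) and the standard library are available. Lean on these libraries where they do the work, as an engineer would, in place of code of your own. Each camera call takes 0.05 s, during which the arm holds its last target. There are 200 camera calls.

## Working session

There is one attempt and no reset: what is moved stays moved. The work goes in short steps, Python scripts to look and compute and a tool call to move; the robot and the scene stay as the last step left them, time stands still between calls to the robot, and variables do not carry over. Pictures are saved under pics/ and viewed, about 12 in all and at most 16, crops included, and the job is handed in when it is done.

Besides the shell and the picture viewer there is one more tool, called after ">>>" as name(argument=value, ...) on one line, values as JSON. servo_tool: Moves the arm, as the interface text tells. Its arguments: {"type":"object","properties":{"deltas":{"type":"string"},"squeeze":{"type":"number"}},"required":["deltas"]}

```bash
mkdir -p pics
cat > h.py <<'E'
import cv2, numpy as np
from station import *
def shot(name, fn=None):
    c=camera(name)
    if fn: cv2.imwrite('pics/'+fn,cv2.cvtColor(c['pixels'],cv2.COLOR_RGB2BGR))
    np.savez('pics/last_%s.npz'%name,**c); return c
def load(name): return dict(np.load('pics/last_%s.npz'%name))
def px2w(c,uv,z):
    R,_=cv2.Rodrigues(np.array(c['rvec'],float)); t=np.array(c['tvec'],float).ravel()
    d=R.T@np.linalg.inv(c['camera_matrix'])@np.array([uv[0],uv[1],1.]); o=-R.T@t
    return o+d*(z-o[2])/d[2]
def w2px(c,p): return cv2.projectPoints(np.array(p,float).reshape(-1,3),np.array(c['rvec'],float),np.array(c['tvec'],float),c['camera_matrix'],None)[0].reshape(-1,2)
E
python3 - <<'E'
from h import *
c=shot('top','top1.png');shot('scene','scene1.png')
print(c['rvec'],c['tvec'],c['camera_matrix']); s=read_state(); print({k:np.round(s[k],3) for k in s})
for uv in [(0,0),(640,0),(0,400),(640,400)]: print(px2w(c,uv,0))
E
```

```text
[ 2.0212014  -2.20610519  0.22925619] [0.08195848 0.58362202 0.91402795] [[395.32003205   0.         318.04087899]
 [  0.         395.32003205 197.44115762]
 [  0.           0.           1.        ]]
{'t': np.float64(0.1), 'qpos': array([ 1.151,  0.537, -0.004,  1.539,  0.003,  1.067, -0.071]), 'qd': array([ 0.   , -0.001,  0.001, -0.002,  0.   , -0.001, -0.   ]), 'joint_torque': array([ 3.0000e-03, -5.7208e+01,  9.9400e-01, -2.5223e+01, -5.6000e-02,
        1.3000e-02,  0.0000e+00]), 'position': array([ 0.225, -0.609,  0.238]), 'ee_rot': array([-0.001,  0.984,  0.176, -0.   ]), 'contact_force': array([ 0.555, -0.853, -0.738]), 'ft_torque': array([-0.002,  0.008,  0.006]), 'opening': np.float64(0.088)}
[1.27275937 0.90765452 0.        ]
[ 1.10790946 -0.96177619  0.        ]
[0.17862752 0.82298682 0.        ]
[ 0.0467526  -0.68661958  0.        ]
```

View pics/top1.png

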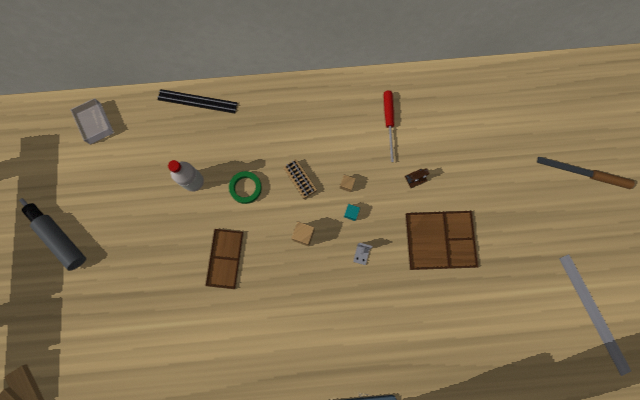

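View pics/scene1.png

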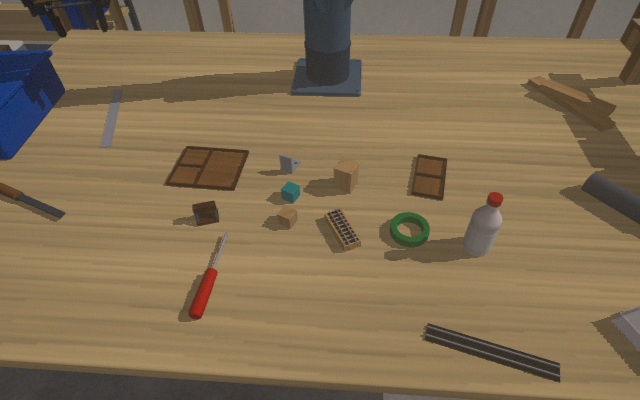

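The top view shows these candidates:
- **Track:** the batten with sleepers at (300,180). The bare rail at (198,101) is a decoy.
- **Short riser:** the pine block at (347,183). The turquoise block at (352,212) is a decoy.
- **Tall riser:** (304,233).
- **Bracket:** (363,255).
- **Buffer stop:** (417,178).
- **Trays:** tray3 at (442,240) and tray2 at (225,258).

Next I'll check these in one close crop.

Run:
```python
from h import *
c=load('top'); im=cv2.cvtColor(c['pixels'],cv2.COLOR_RGB2BGR)
a=cv2.resize(im[150:280,280:440],None,fx=5,fy=5,interpolation=cv2.INTER_CUBIC)[:600]
a=cv2.resize(im[155:275,280:440],None,fx=5,fy=5,interpolation=cv2.INTER_CUBIC)
cv2.imwrite('pics/crop1.png',a)
b=cv2.resize(im[200:300,195:290],None,fx=4,fy=4,interpolation=cv2.INTER_CUBIC)
d=cv2.resize(im[200:280,390:490],None,fx=4,fy=4,interpolation=cv2.INTER_CUBIC)
o=np.zeros((400,790,3),np.uint8);o[:400,:380]=b;o[:320,390:790]=d
cv2.imwrite('pics/crop2.png',o)
```

```text
(no output)
```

View pics/crop1.png

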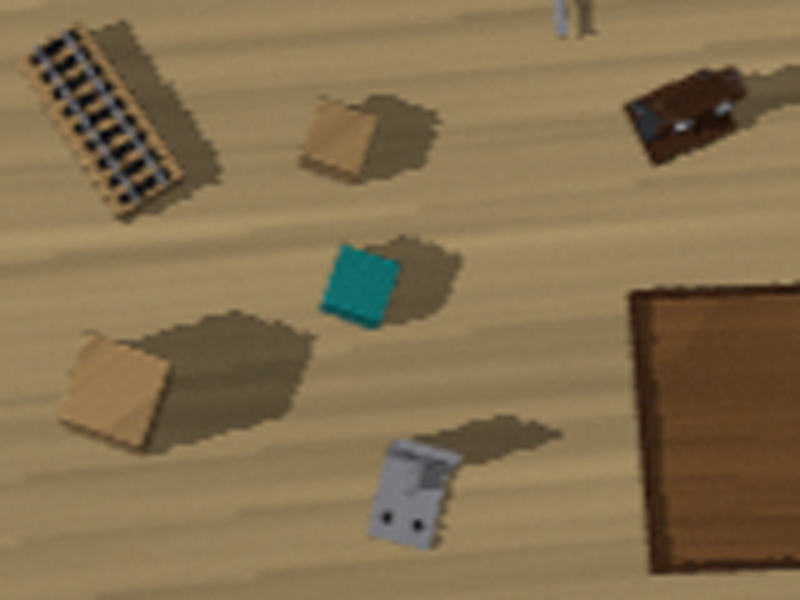

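View pics/crop2.png

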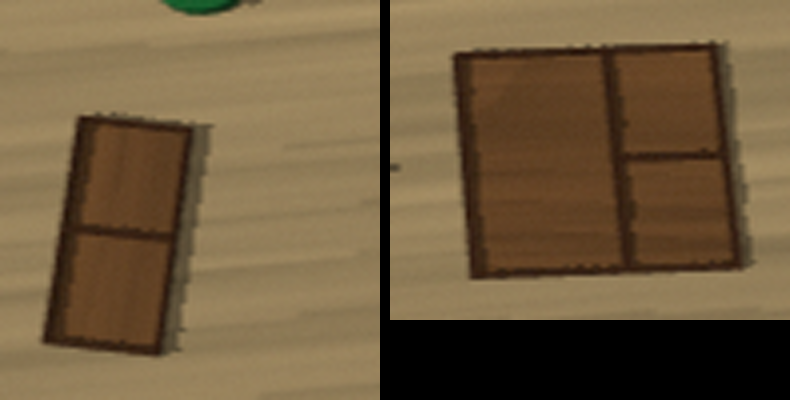

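```bash
cat > fit.py <<'E'
from h import *
from scipy.optimize import least_squares
# fit x,y,yaw with model pts to pixels
def fit(c,model,uv,yaw0s=(0,.8,1.6,2.4,-.8,-1.6,-2.4,3.1)):
    model=np.array(model,float);uv=np.array(uv,float);x0=px2w(c,uv.mean(0),model[:,2].mean())
    def P(p):
        C,S=np.cos(p[2]),np.sin(p[2]);q=model.copy()
        q[:,0]=p[0]+C*model[:,0]-S*model[:,1];q[:,1]=p[1]+S*model[:,0]+C*model[:,1];return q
    best=min((least_squares(lambda p:(w2px(c,P(p))-uv).ravel(),[x0[0],x0[1],y],x_scale=[.01,.01,.1]) for y in yaw0s),key=lambda r:r.cost)
    return best.x, np.sqrt(2*best.cost/len(uv))
def rect(a,b,z): return [[a/2,b/2,z],[a/2,-b/2,z],[-a/2,-b/2,z],[-a/2,b/2,z]]
def cwise(model): return model
E
python3 - <<'E'
from fit import *
c=load('top')
A=lambda L:[(280+(x+.5)/5-.5,155+(y+.5)/5-.5) for x,y in L]
B=lambda L:[(195+(x+.5)/4-.5,200+(y+.5)/4-.5) for x,y in L]
D=lambda L:[(390+(x-390+.5)/4-.5,200+(y+.5)/4-.5) for x,y in L]
# image CW (as seen from above) = rect order CW from above: (+,+),(+,-),(-,-),(-,+)
def show(n,m,uv): p,e=fit(c,m,uv); print(n,np.round(p,4),'rms px',round(e,2))
show('track',rect(.1,.04,.02),A([(78,25),(185,178),(122,210),(22,62)]))
show('short',rect(.032,.032,.032),A([(320,97),(378,120),(358,176),(302,152)]))
show('turq',rect(.032,.032,.032),A([(343,245),(400,262),(380,320),(322,305)]))
show('tall',rect(.044,.044,.064),A([(93,335),(172,365),(145,445),(62,410)]))
show('bracket',[[.0205+.0025,.016,.05],[.023,-.016,.05],[-.023,-.016,.005],[-.023,.016,.005]],A([(397,440),(460,460),(432,548),(370,535)]))
show('buffer',[[.008,.024,.044],[.008,-.024,.044]],A([(627,103),(735,68)]))
show('tray3',rect(.144,.170,.009),[D([(455,53),(716,43),(742,268),(472,277)])[i] for i in (0,1,2,3)])
show('tray2',rect(.144,.074,.009),B([(80,117),(195,125),(163,354),(45,343)]))
E
```

```text
track [ 0.6522  0.0719 -1.0583] rms px 16.34
short [ 0.6287 -0.0486 -0.4559] rms px 0.38
turq [ 0.5519 -0.0517 -0.4001] rms px 0.52
tall [ 0.5054  0.0739 -0.4536] rms px 0.97
bracket [ 0.4435 -0.0671 -0.3257] rms px 0.7
buffer [ 0.6292 -0.225   0.2199] rms px 2.09
tray3 [ 0.4638 -0.2726 -0.0535] rms px 0.34
tray2 [ 0.4649  0.2772 -0.1826] rms px 0.41
```

>>> servo_tool(deltas="30 50 0 0 1;30 50 0 0 1;32 50 0 0 1;32 50 0 0.1 1;32 50 0 0.1 1;32 50 0 0 1;32 50 0 0 1;32 50 0 0 1", squeeze=15)

```text
t: 1.1
position: [0.4778, -0.2081, 0.2386]
ee_rot: [0.0, 0.962, 0.273, -0.0]
contact_force: [0.0, -0.7, 1.3]
opening: 0.088
```

>>> servo_tool(deltas="30 50 0 0 1;30 50 0 0 1;30 50 0 0 1;30 50 0 0 1;30 40 0 0 1;20 32 0 0 1;0 0 0 0 1;0 0 0 0 1")

```text
t: 2.1
position: [0.6467, 0.0612, 0.2382]
ee_rot: [0.0, 0.962, 0.273, -0.001]
contact_force: [0.9, -0.3, -0.7]
opening: 0.0879
```

Run:
```python
from fit import *
c=shot('wrist','w1.png'); s=read_state()
print(s['t'],np.round(s['position'],4),np.round(s['ee_rot'],4))
R,_=cv2.Rodrigues(np.array(c['rvec']));print('cam at',-R.T@np.ravel(c['tvec']))
for uv in [(0,0),(639,0),(0,399),(639,399)]: print(np.round(px2w(c,uv,0),3))
t=load('top');A=lambda L:[(280+(x+.5)/5-.5,155+(y+.5)/5-.5) for x,y in L]
print(fit(t,rect(.1,.04,.02),A([(22,62),(78,25),(185,178),(122,210)])))
```

```text
2.15 [0.6467 0.0605 0.2383] [ 5.000e-04  9.621e-01  2.726e-01 -7.000e-04]
cam at [0.70531838 0.09730754 0.38449679]
[0.618 0.452 0.   ]
[ 0.98  -0.134  0.   ]
[0.074 0.295 0.   ]
[ 0.593 -0.547  0.   ]
(array([0.65217701, 0.07253144, 0.49988636]), np.float64(1.0744193421558645))
```

View pics/w1.png

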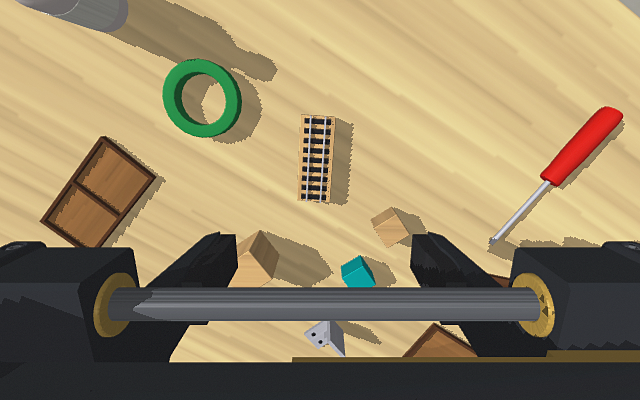

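Run:
```python
from h import *
c=load('wrist'); im=cv2.cvtColor(c['pixels'],cv2.COLOR_RGB2BGR)
cv2.imwrite('pics/crop3.png',cv2.resize(im[105:255,230:430],None,fx=4,fy=4,interpolation=cv2.INTER_CUBIC))
```

```text
(no output)
```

View pics/crop3.png

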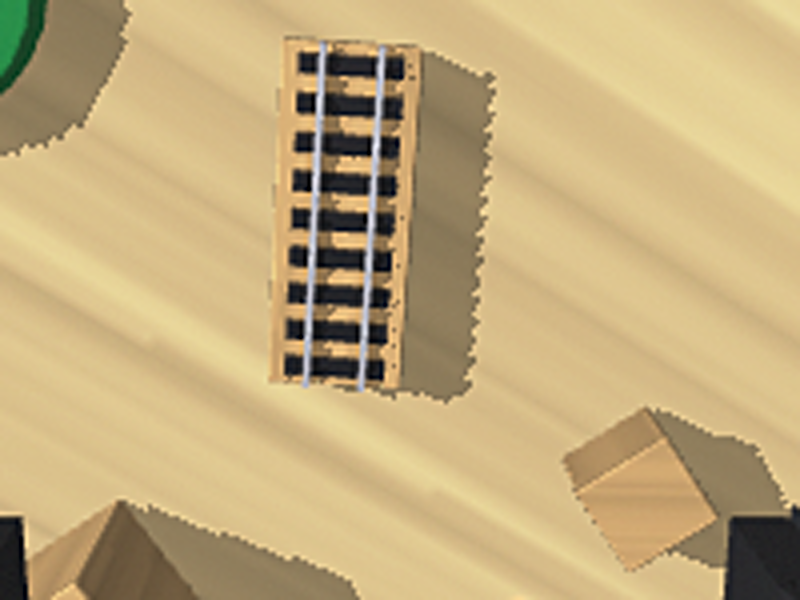

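Run:
```python
from fit import *
c=load('wrist'); A=lambda L:[(230+(x+.5)/4-.5,105+(y+.5)/4-.5) for x,y in L]
print(fit(c,rect(.1,.04,.02),A([(285,38),(418,46),(400,388),(270,382)]),(.6,)))
print(fit(c,rect(.032,.032,.032),A([(662,437),(717,518),(632,572),(575,492)]),(-.4,.1,.6,1.1)))
```

```text
(array([0.6512419 , 0.0747214 , 0.49822951]), np.float64(0.8961430897815508))
(array([ 0.62720329, -0.04665165, -0.40164264]), np.float64(0.7200578753458103))
```

>>> servo_tool(deltas="4 13 0 -0.05 1;0 0 -45 0 1;0 0 -45 0 1;0 0 -45 0 1;0 0 -45 0 1;0 0 -31 0 1;0 0 -20 0 1;0 0 0 0 1")

```text
t: 3.15
position: [0.6503, 0.0742, 0.0068]
ee_rot: [0.0, 0.969, 0.249, -0.001]
contact_force: [0.3, 0.3, 0.6]
opening: 0.0881
```

>>> servo_tool(deltas="0 0 0 0 -1;0 0 0 0 -1;0 0 0 0 -1;0 0 0 0 -1;0 0 0 0 -1;0 0 15 0 -1;0 0 30 0 -1;0 0 40 0 -1", squeeze=25)

```text
t: 4.15
position: [0.6506, 0.0752, 0.0937]
ee_rot: [-0.0, 0.968, 0.249, -0.001]
contact_force: [0.0, -0.3, 0.7]
opening: 0.0398
```

>>> servo_tool(deltas="-22 -38 25 -0.07 -1;-23 -39 20 -0.07 -1;-23 -39 0 -0.07 -1;-23 -39 0 -0.07 -1;-23 -39 0 -0.07 -1;-23 -39 0 -0.07 -1;-24 -40 0 -0.07 -1;-24 -40 0 -0.06 -1")

```text
t: 5.15
position: [0.4657, -0.2389, 0.1388]
ee_rot: [0.0, 1.0, -0.024, 0.001]
contact_force: [0.3, 0.4, -0.1]
opening: 0.0394
```

>>> servo_tool(deltas="0 0 0 0 -1;0 0 -30 0 -1;0 0 -30 0 -1;0 0 -25 0 -1;0 0 -20 0 -1;0 0 -10 0 -1;0 0 -5 0 -1;0 0 0 0 -1")

```text
t: 6.15
position: [0.4666, -0.2376, 0.0181]
ee_rot: [0.0, 1.0, -0.023, 0.0]
contact_force: [0.5, 1.6, -0.5]
opening: 0.0399
```

>>> servo_tool(deltas="0 0 -4 0 -1;0 0 -3 0 -1;0 0 0 0 -1;0 0 0 0 0.15;0 0 0 0 0.15;0 0 0 0 0.15;0 0 20 0 0.15;0 0 50 0 0.15")

```text
t: 7.15
position: [0.4646, -0.2369, 0.0798]
ee_rot: [-0.001, 1.0, -0.023, -0.002]
contact_force: [0.7, -0.0, 0.3]
opening: 0.0505
```

>>> servo_tool(deltas="0 0 60 0 1;0 0 40 0 1;20 0 0 0.07 1;30 10 0 0 1;0 0 0 0 1;0 0 0 0 1;0 0 0 0 1;0 0 0 0 1")

```text
t: 8.15
position: [0.5155, -0.2282, 0.1807]
ee_rot: [0.0, 1.0, 0.011, -0.0]
contact_force: [0.3, -0.3, 0.6]
opening: 0.088
```

Run:
```python
from fit import *
c=shot('wrist','w2.png'); s=read_state()
print(s['t'],np.round(s['position'],4),np.round(s['ee_rot'],4))
for n,p in dict(buf=(.6292,-.225,.04),tray=(.4638,-.2726,0),short=(.627,-.0467,.032)).items(): print(n,w2px(c,p))
```

```text
8.2 [ 0.5157 -0.2281  0.1807] [ 1.000e-04  9.999e-01  1.160e-02 -2.000e-04]
buf [[322.27961608  52.88803555]]
tray [[362.27627855 222.79024799]]
short [[115.36244694  52.11077262]]
```

View pics/w2.png

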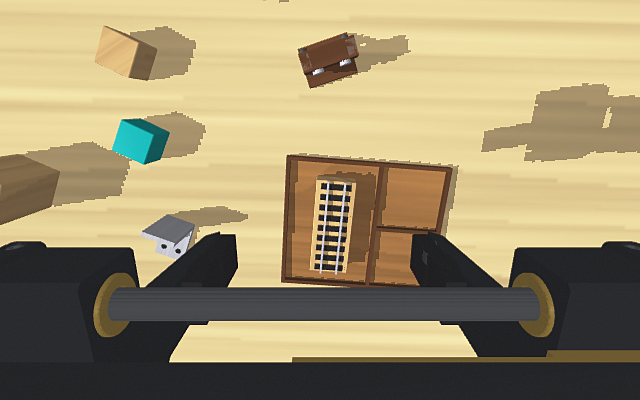

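Run:
```python
from fit import *
c=load('wrist'); im=cv2.cvtColor(c['pixels'],cv2.COLOR_RGB2BGR)
r=lambda a:cv2.resize(a,None,fx=5,fy=5,interpolation=cv2.INTER_CUBIC)
cv2.imwrite('pics/crop4.png',np.hstack([r(im[20:90,90:165]),r(im[25:95,290:370])]))
print(fit(c,[[.072,.085,.009],[.072,-.085,.009],[-.072,.085,.009]],[(288,155),(453,168),(282,282)],(0,)))
```

```text
(array([ 0.46141856, -0.27275521, -0.05329674]), np.float64(0.5636056302438653))
```

View pics/crop4.png

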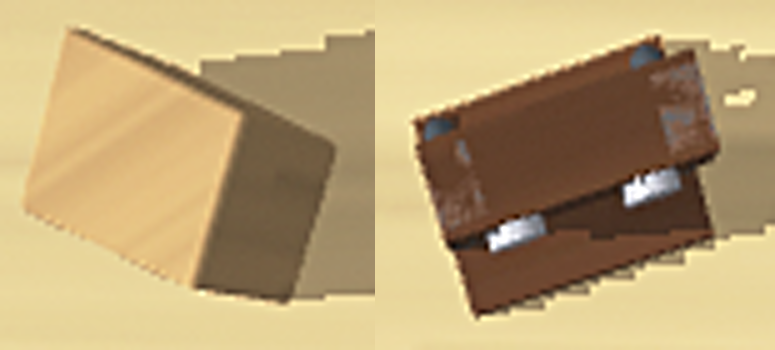

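Run:
```python
from fit import *
c=load('wrist')
b=[(420,146),(692,55),(716,148),(446,240)]; f=[(415,120),(660,37),(712,237),(475,317)]
uv=[(290+(x-375+.5)/5-.5,25+(y+.5)/5-.5) for x,y in b+f]
for m,u in ((rect(.016,.048,.044),uv[:4]),(rect(.036,.048,.008),uv[4:]),(rect(.016,.048,.044)+rect(.036,.048,.008),uv)): print(fit(c,m,u,(.3,)))
s=[(90+(x+.5)/5-.5,20+(y+.5)/5-.5) for x,y in [(70,30),(242,113),(195,288),(25,207)]]
print(fit(c,rect(.032,.032,.032),s,(-.4,)))
```

```text
(array([ 0.62766768, -0.22988342,  0.32284717]), np.float64(0.9957752482043252))
(array([ 0.62771634, -0.22994404,  0.3244075 ]), np.float64(0.3894927661641711))
(array([ 0.62768873, -0.22990978,  0.32364219]), np.float64(0.7578788948716866))
(array([ 0.62721468, -0.04750041, -0.41428097]), np.float64(1.4152501592122106))
```

>>> servo_tool(deltas="40 -1 0 0.15 1;42 -1 0 0.15 1;30 0 -20 0 1;0 0 -45 0 1;0 0 -45 0 1;0 0 -30 0 1;0 0 -19 0 1;0 0 0 0 1")

```text
t: 9.2
position: [0.6274, -0.2296, 0.0207]
ee_rot: [-0.0, 0.987, 0.161, -0.001]
contact_force: [-0.2, -0.3, 0.7]
opening: 0.0882
```

>>> servo_tool(deltas="0 0 0 0 -1;0 0 0 0 -1;0 0 0 0 -1;0 0 0 0 -1;0 0 0 0 -1;0 0 15 0 -1;0 0 30 0 -1;0 0 30 0 -1")

```text
t: 10.2
position: [0.6282, -0.2297, 0.0983]
ee_rot: [0.0, 0.987, 0.161, 0.0]
contact_force: [0.2, -0.9, -1.3]
opening: 0.0477
```

>>> servo_tool(deltas="-26 -18 0 -0.08 -1;-27 -19 0 -0.08 -1;-27 -19 0 -0.08 -1;-27 -19 0 -0.08 -1;-26 -18 0 -0.05 -1;0 0 0 0 -1;0 0 -25 0 -1;0 0 -20 0 -1")

```text
t: 11.2
position: [0.4963, -0.3219, 0.0515]
ee_rot: [-0.0, 1.0, -0.022, 0.001]
contact_force: [-0.0, -0.2, -0.5]
opening: 0.0478
```

>>> servo_tool(deltas="0 0 -15 0 -1;0 0 -7 0 -1;0 0 -4 0 -1;0 0 0 0 -1;0 0 0 0 -1;0 0 0 0 -1;0 0 0 0 -1;0 0 0 0 -1")

```text
t: 12.2
position: [0.4952, -0.3228, 0.0258]
ee_rot: [0.0, 1.0, -0.023, 0.0]
contact_force: [-0.2, 0.6, -1.2]
opening: 0.0478
```

>>> servo_tool(deltas="0 0 -1.5 0 -1;0 0 0 0 -1;0 0 0 0 0.32;0 0 0 0 0.32;0 0 0 0 0.32;0 0 20 0 0.32;0 0 50 0 0.32;0 0 40 0 0.32")

```text
t: 13.2
position: [0.4957, -0.323, 0.1372]
ee_rot: [0.0, 1.0, -0.023, 0.001]
contact_force: [0.4, -0.1, -0.2]
opening: 0.0582
```

>>> servo_tool(deltas="22 46 0 -0.07 1;22 46 0 -0.07 1;22 46 0 -0.07 1;22 46 0 -0.07 1;22 46 0 -0.085 1;22 45.5 0 0 1;0 0 0 0 1;0 0 0 0 1")

```text
t: 14.2
position: [0.6271, -0.0481, 0.1351]
ee_rot: [0.0, 0.979, -0.204, 0.0]
contact_force: [-0.0, -0.8, 0.7]
opening: 0.0883
```

Run:
```python
from fit import *
c=shot('wrist','w3.png'); s=read_state()
print(s['t'],np.round(s['position'],4),np.round(s['ee_rot'],4))
print(w2px(c,[.627,-.047,.032]))
```

```text
14.25 [ 0.6268 -0.0491  0.1349] [ 6.000e-04  9.788e-01 -2.050e-01  2.000e-04]
[[321.59564081 196.45571441]]
```

View pics/w3.png

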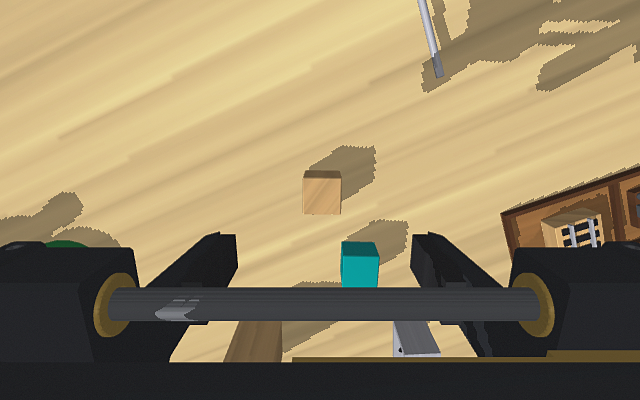

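The riser's top sits square at (322,196), where I predicted it, so I'll descend.

>>> servo_tool(deltas="0 1 -35 0 1;0 0 -40 0 1;0 0 -30 0 1;0 0 -19 0 1;0 0 0 0 1;0 0 0 0 -1;0 0 0 0 -1;0 0 0 0 -1", squeeze=15)

```text
t: 15.25
position: [0.6278, -0.0462, 0.0111]
ee_rot: [-0.0, 0.979, -0.204, 0.001]
contact_force: [0.0, -0.1, -0.3]
opening: 0.0602
```

>>> servo_tool(deltas="0 0 0 0 -1;0 0 0 0 -1;0 0 0 0 -1;0 0 15 0 -1;0 0 40 0 -1;0 0 45 0 -1;0 0 20 0 -1;0 0 0 0 -1")

```text
t: 16.25
position: [0.6281, -0.0463, 0.1317]
ee_rot: [-0.0, 0.979, -0.204, 0.001]
contact_force: [-1.0, 0.6, -0.1]
opening: 0.0319
```

>>> servo_tool(deltas="-29 -39 0 0.06 -1;-29 -39 0 0.06 -1;-29 -39 0 0.06 -1;-29 -39 0 0.06 -1;-29 -39 0 0.06 -1;-29 -39 0 0.06 -1;-28 -38 0 0 -1;0 0 0 0 -1")

```text
t: 17.25
position: [0.421, -0.3213, 0.1284]
ee_rot: [-0.0, 1.0, -0.029, -0.002]
contact_force: [-0.1, 0.5, 0.3]
opening: 0.0317
```

>>> servo_tool(deltas="0 0 -40 0 -1;0 0 -40 0 -1;0 0 -20 0 -1;0 0 -10 0 -1;0 0 -5 0 -1;0 0 0 0 -1;0 0 0 0 -1;0 0 0 0 -1")

```text
t: 18.25
position: [0.4255, -0.3185, 0.0158]
ee_rot: [0.0, 1.0, -0.026, 0.0]
contact_force: [0.2, 0.3, -0.4]
opening: 0.0321
```

>>> servo_tool(deltas="0 0 -1.5 0 -1;0 0 0 0 -1;0 0 0 0 -0.05;0 0 0 0 -0.05;0 0 0 0 -0.05;0 0 20 0 -0.05;0 0 50 0 -0.05;0 0 60 0 -0.05")

```text
t: 19.25
position: [0.4245, -0.3178, 0.1444]
ee_rot: [-0.001, 1.0, -0.026, -0.001]
contact_force: [1.1, -0.8, 0.7]
opening: 0.042
```

>>> servo_tool(deltas="10 49 20 -0.08 1;10 49 10 -0.08 1;10 49 0 -0.08 1;10 49 0 -0.08 1;10 49 0 -0.08 1;10 49 0 0 1;10 49 0 0 1;10 49 0 0 1")

```text
t: 20.25
position: [0.5054, 0.0753, 0.1738]
ee_rot: [0.0, 0.975, -0.224, 0.0]
contact_force: [0.4, -1.0, -0.3]
opening: 0.0882
```

>>> servo_tool(deltas="0 0 0 0 1;0 0 0 0 1;0 0 0 0 1;0 0 0 0 1;0 0 0 0 1;0 0 0 0 1;0 0 0 0 1;0 0 0 0 1")

```text
t: 21.25
position: [0.5052, 0.0738, 0.1737]
ee_rot: [-0.0, 0.975, -0.224, -0.0]
contact_force: [-0.3, -0.3, -0.4]
opening: 0.0883
```

Run:
```python
from fit import *
c=shot('wrist','w4.png'); s=read_state()
print(s['t'],np.round(s['position'],4),np.round(s['ee_rot'],4))
print(w2px(c,[.5054,.0739,.064]))
```

```text
21.3 [0.5052 0.0738 0.1737] [-0.      0.9747 -0.2237 -0.    ]
[[322.6491327 193.5261367]]
```

View pics/w4.png

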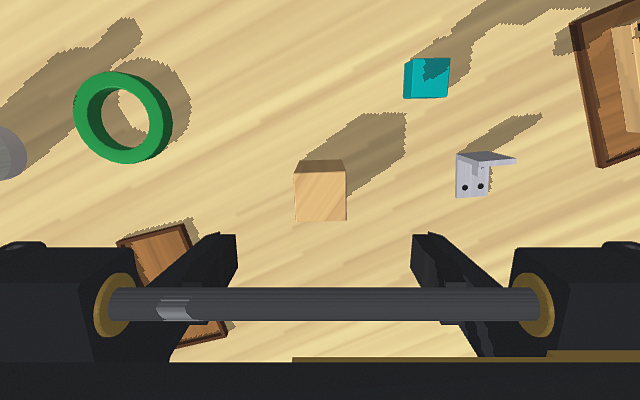

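>>> servo_tool(deltas="-1.5 2 -35 0 1;0 0 -45 0 1;0 0 -40 0 1;0 0 -24 0 1;0 0 0 0 1;0 0 0 0 -1;0 0 0 0 -1;0 0 0 0 -1", squeeze=25)

```text
t: 22.3
position: [0.5044, 0.0759, 0.0306]
ee_rot: [-0.0, 0.975, -0.224, 0.001]
contact_force: [-0.7, 0.2, -0.2]
opening: 0.0601
```

>>> servo_tool(deltas="0 0 0 0 -1;0 0 0 0 -1;0 0 0 0 -1;0 0 15 0 -1;0 0 40 0 -1;0 0 45 0 -1;0 0 0 0 -1;0 0 0 0 -1")

```text
t: 23.3
position: [0.5032, 0.0756, 0.1297]
ee_rot: [0.0, 0.975, -0.224, -0.0]
contact_force: [-0.5, -0.9, -0.5]
opening: 0.0436
```

Run:
```python
from fit import *
c=shot('wrist'); 
im=cv2.imread('pics/w4.png'); w=dict(c)
# bracket and tray2 re-fit; pose of w4 camera is gone except via w1; redo: tray2 in current view
im=cv2.cvtColor(c['pixels'],cv2.COLOR_RGB2BGR); cv2.imwrite('pics/w5.png',im)
t=[[.465,.2772]]
print(w2px(c,[.4649,.2772,.009]), w2px(c,[.4435,-.0671,.005]), np.round(read_state()['position'],4))
```

```text
[[154.86902035 311.46774898]] [[498.28059439 179.91374791]] [0.5028 0.0755 0.129 ]
```

>>> servo_tool(deltas="-12 35 0 0.05 -1;-12 35 0 0.05 -1;-12 35 0 0.05 -1;-12 35 0 0.05 -1;-12 34 0 0.07 -1;-12 34 0 0 -1;0 0 0 0 -1;0 0 -20 0 -1")

```text
t: 24.35
position: [0.4321, 0.2835, 0.1094]
ee_rot: [0.0, 0.996, -0.09, 0.0]
contact_force: [0.7, 0.3, -1.1]
opening: 0.0441
```

Run:
```python
from fit import *
c=shot('wrist','w6.png'); print(w2px(c,[.4306,.2836,.003]),w2px(c,[.4994,.2708,.003]))
```

```text
[[323.10875025 196.37751391]] [[323.31369407 109.18754328]]
```

View pics/w6.png

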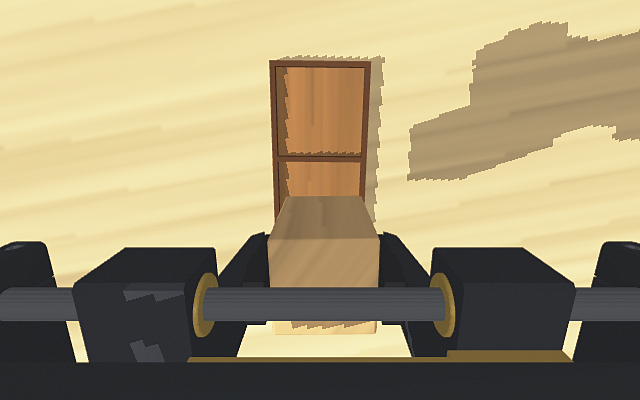

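>>> servo_tool(deltas="-1 2 -30 0 -1;0 0 -25 0 -1;0 0 -12 0 -1;0 0 -5 0 -1;0 0 0 0 -1;0 0 0 0 -1;0 0 0 0 -1;0 0 0 0 -1")

```text
t: 25.4
position: [0.4309, 0.2859, 0.0381]
ee_rot: [-0.0, 0.996, -0.09, 0.0]
contact_force: [-0.3, 0.5, -0.8]
opening: 0.0434
```

>>> servo_tool(deltas="0 0 -4 0 -1;0 0 0 0 -1;0 0 0 0 0.23;0 0 0 0 0.23;0 0 0 0 0.23;0 0 30 0 0.23;0 0 55 0 0.23;0 0 50 0 0.23")

```text
t: 26.4
position: [0.4305, 0.2857, 0.1703]
ee_rot: [-0.0, 0.996, -0.09, -0.0]
contact_force: [1.3, 0.1, -0.3]
opening: 0.0541
```

>>> servo_tool(deltas="4 -45 0 -0.03 1;4 -45 0 -0.03 1;4 -45 0 -0.03 1;4 -45 0 -0.03 1;4 -45 0 -0.025 1;4 -45 0 0 1;4 -45 0 0 1;4 -45 0 0 1")

```text
t: 27.4
position: [0.4628, -0.0757, 0.1689]
ee_rot: [-0.0, 0.987, -0.162, 0.0]
contact_force: [1.0, 0.5, 0.3]
opening: 0.0881
```

>>> servo_tool(deltas="0 0 0 0 1;0 0 0 0 1;0 0 0 0 1;0 0 0 0 1;0 0 0 0 1;0 0 0 0 1;0 0 0 0 1;0 0 0 0 1")

```text
t: 28.4
position: [0.4627, -0.0743, 0.1687]
ee_rot: [0.0, 0.987, -0.162, -0.0]
contact_force: [0.0, -0.2, -0.0]
opening: 0.0884
```

Run:
```python
from fit import *
c=shot('wrist'); s=read_state(); print(s['t'],np.round(s['position'],4),np.round(s['ee_rot'],4))
im=cv2.cvtColor(c['pixels'],cv2.COLOR_RGB2BGR)
u,v=w2px(c,[.4629,-.0737,.05])[0]; print(u,v); u,v=int(u)-80,max(int(v)-60,0); print(u,v)
cv2.imwrite('pics/w7.png',cv2.resize(im[v:v+120,u:u+160],None,fx=5,fy=5,interpolation=cv2.INTER_CUBIC))
```

```text
28.45 [ 0.4627 -0.0742  0.1687] [ 0.      0.9867 -0.1624 -0.    ]
322.2363887843072 190.8872686000901
242 130
```

View pics/w7.png

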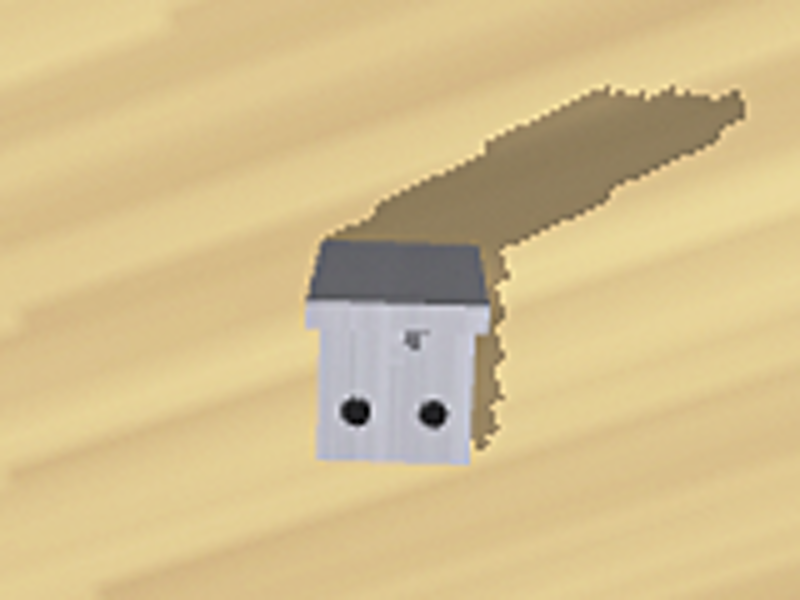

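>>> servo_tool(deltas="-2 1 -35 -0.015 1;0 0 -45 0 1;0 0 -40 0 1;0 0 -26 0 1;0 0 0 0 1;0 0 0 0 -1;0 0 0 0 -1;0 0 0 0 -1")

```text
t: 29.45
position: [0.4613, -0.0733, 0.0236]
ee_rot: [-0.0, 0.985, -0.17, 0.001]
contact_force: [0.6, 0.3, -0.0]
opening: 0.0601
```

>>> servo_tool(deltas="0 0 0 0 -1;0 0 0 0 -1;0 0 0 0 -1;0 0 15 0 -1;0 0 40 0 -1;0 0 45 0 -1;0 0 20 0 -1;0 0 0 0 -1")

```text
t: 30.45
position: [0.4618, -0.0734, 0.1447]
ee_rot: [-0.0, 0.985, -0.17, 0.002]
contact_force: [-0.6, -0.1, -1.2]
opening: 0.0313
```

>>> servo_tool(deltas="7 43 0 0.03 -1;7 43 0 0.03 -1;7 43 0 0.03 -1;7 43 0 0.03 -1;8 43 0 0.02 -1;8 43 0 0.02 -1;7 43 0 0 -1;7 42 0 0 -1")

```text
t: 31.45
position: [0.518, 0.2707, 0.1414]
ee_rot: [0.001, 0.996, -0.09, -0.001]
contact_force: [-0.2, -0.8, -1.2]
opening: 0.0316
```

>>> servo_tool(deltas="0 0 0 0 -1;0 0 -30 0 -1;0 0 -30 0 -1;0 0 -15 0 -1;0 0 0 0 -1;0 0 0 0 -1;0 0 0 0 -1;0 0 0 0 -1")

```text
t: 32.45
position: [0.5191, 0.27, 0.0684]
ee_rot: [-0.0, 0.996, -0.09, 0.0]
contact_force: [-0.1, 0.3, -0.4]
opening: 0.0313
```

Run:
```python
from fit import *
c=shot('wrist','w8.png'); s=shot('scene'); im=cv2.cvtColor(s['pixels'],cv2.COLOR_RGB2BGR)
u,v=map(int,w2px(s,[.5,.273,.03])[0])
a=cv2.resize(im[v-70:v+50,u-75:u+75],(500,400),interpolation=cv2.INTER_CUBIC)
b=cv2.cvtColor(c['pixels'],cv2.COLOR_RGB2BGR)[40:360,170:470]
o=np.zeros((400,800,3),np.uint8);o[:,:500]=a;o[:320,500:]=b;cv2.imwrite('pics/m8.png',o)
print(np.round(w2px(c,[.4994,.273,.003]),1))
```

```text
[[323.7 236.1]]
```

View pics/m8.png

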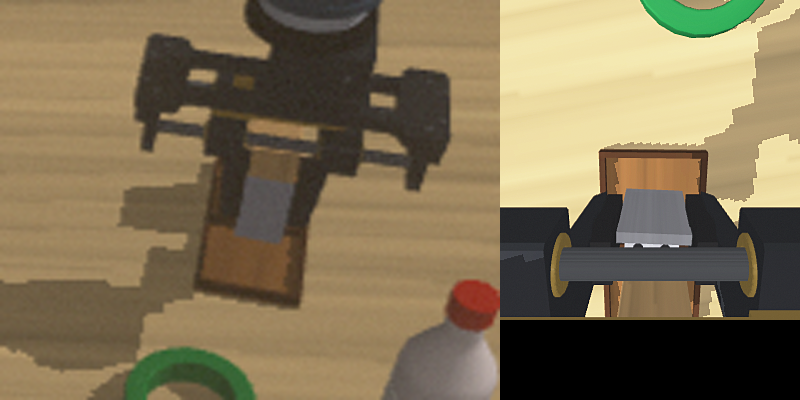

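>>> servo_tool(deltas="0 0 -20 0 -1;0 0 -12 0 -1;0 0 -6 0 -1;0 0 -2 0 -1;0 0 0 0 -1;0 0 0 0 -1;0 0 0 0 -1;0 0 0 0 -1")

```text
t: 33.55
position: [0.5188, 0.2698, 0.0279]
ee_rot: [-0.0, 0.996, -0.09, 0.0]
contact_force: [-0.4, -0.0, -1.0]
opening: 0.0309
```

>>> servo_tool(deltas="0 0 -1.5 0 -1;0 0 0 0 -1;0 0 0 0 -1;0 0 0 0 -1;0 0 0 0 -1;0 0 0 0 -1;0 0 0 0 -1;0 0 0 0 -1")

```text
t: 34.55
position: [0.5187, 0.2698, 0.0262]
ee_rot: [-0.0, 0.996, -0.09, 0.0]
contact_force: [0.5, -0.7, -0.2]
opening: 0.0314
```

Next I'll release the bracket, retreat, and check with both overhead and wrist views.

>>> servo_tool(deltas="0 0 -1 0 -1;0 0 0 0 -0.05;0 0 0 0 -0.05;0 0 0 0 -0.05;0 0 0 0 -0.05;0 0 20 0 -0.05;0 0 45 0 -0.05;0 0 55 0 -0.05")

```text
t: 35.55
position: [0.5182, 0.2695, 0.1471]
ee_rot: [0.0, 0.996, -0.09, -0.0]
contact_force: [1.1, 0.6, 0.5]
opening: 0.0419
```

>>> servo_tool(deltas="0 -50 50 0 1;0 -50 40 0 1;0 -50 0 0 1;0 -50 0 0 1;-10 -50 0 0 1;-10 -20 0 0 1;0 0 0 0 1;0 0 0 0 1")

```text
t: 36.55
position: [0.4993, 0.0083, 0.2292]
ee_rot: [-0.0, 0.996, -0.09, 0.001]
contact_force: [1.0, 0.4, 0.3]
opening: 0.0883
```

Run:
```python
from fit import *
r=lambda im,p,w,h,f:(lambda u,v:cv2.resize(im[v-h:v+h,u-w:u+w],None,fx=f,fy=f,interpolation=cv2.INTER_CUBIC))(*map(int,p))
o=[]
for n in('top','scene'):
    c=shot(n); im=cv2.cvtColor(c['pixels'],cv2.COLOR_RGB2BGR)
    o.append(np.hstack([r(im,w2px(c,q)[0],50,37,4) for q in([.465,.277,.02],[.463,-.272,.02])]))
cv2.imwrite('pics/final.png',np.vstack(o))
```

```text
(no output)
```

View pics/final.png

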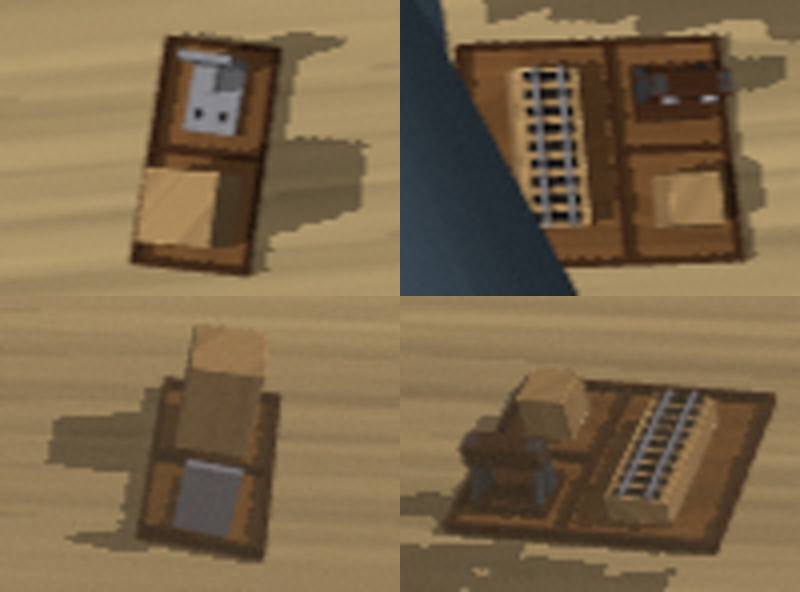

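The trestle kit is seated: tall riser at (180,208), bracket at (215,95). The siding kit looks right, but the buffer stop's foot is hidden from above, so I'll take one close wrist look.

>>> servo_tool(deltas="-10 -55 0 0 1;-10 -55 0 0 1;-10 -55 0 0.05 1;-10 -55 0 0.08 1;-10 -55 0 0 1;-10 -45 0 0 1;0 0 0 0 1;0 0 0 0 1")

```text
t: 37.65
position: [0.4396, -0.3117, 0.2282]
ee_rot: [-0.001, 1.0, -0.025, -0.0]
contact_force: [-0.1, 0.6, 0.1]
opening: 0.0883
```

Run:
```python
from fit import *
c=shot('wrist'); im=cv2.cvtColor(c['pixels'],cv2.COLOR_RGB2BGR)
u,v=map(int,w2px(c,[.463,-.272,.01])[0]); print(u,v,np.round(read_state()['position'],3)); v0=max(v-75,0)
cv2.imwrite('pics/w9.png',cv2.resize(im[v0:v0+150,u-100:u+100],None,fx=4,fy=4,interpolation=cv2.INTER_CUBIC))
```

```text
288 151 [ 0.44  -0.311  0.228]
```

View pics/w9.png

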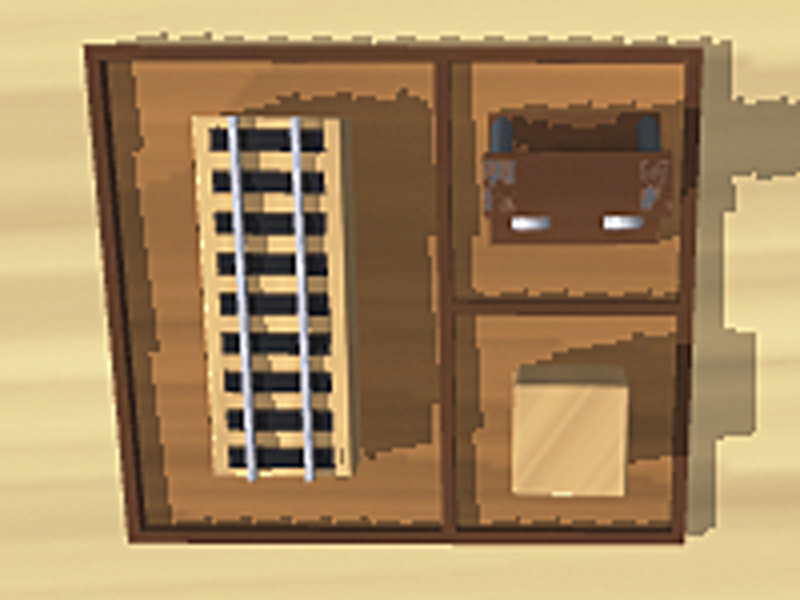

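The track, buffer stop and short riser all sit well inside their bays, flat and upright, and the arm is clear.

```bash
python3 -c "
from station import *
print(sign_off())"
```

```text
the job is handed in; nothing more can be done
None
```

Both kits are made up, and I handed the job in at about 38 s on the robot's clock, against the 139 s limit.

- **Three-bay tray:** the track is in the long bay. The buffer stop is in the far square bay (the +x one) and the short pine riser is in the near one.
- **Two-bay tray:** the bracket is in the far bay (+x) and the tall riser is in the near one.

The last wrist view of the three-bay tray shows its pieces upright and well inside their bays. The two-bay tray was checked only in the overhead and scene views, which show the same. The external force never read above about 2 N at the end of any move.

I never moved the tool toward the glue bottle, tape, screwdriver or turquoise block, but I did not re-measure them at the end. My top-camera and wrist-camera position estimates differed by up to about 5 mm, on the buffer stop. I corrected each pick with a closer look before gripping. No check failed.

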